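# Reset the bottle guide on a filling bench

### The arm

A 6-joint arm with a two-finger parallel gripper is mounted at the origin on the work surface. World frame = base frame: x ahead of the robot, y to its left, z up, the work surface at z = 0. Lengths are in m, angles in rad, forces in N, time in s.
With the tool pointing down it reaches from about 0.4 to 0.825 m from the base axis. Payload 7 kg.
Tool frame: the origin (TCP) lies midway between the tips of the shut fingers; the grasp point (between the pads) lies hold_point_z behind it (hold_point_z is the distance from the TCP to the grasp point, in m); z points along the fingers, y is the line along which they close (so a half turn about z gives the same grasp; the last joint's range is limited). The gripper opens to 88 mm and grips with 3 to 60 N. Pads are 19 mm wide; open, the fingers measure 130 mm over their backs; the gripper's body (78 mm by 193 mm) begins 47 mm behind the grasp point.
Start: joints at [1.595, 0.359, 0.012, 0, -1.224, -0.288], TCP at [0.176, 0.652, 0.227] pointing down, gripper open.
Joint ranges: [-3.07, 3.07], [-1.43, 2.12], [-1.02, 1.25], [-3.03, 1.67], [-3.05, -0], [-3.03, 3.03]. Speed limits (rad/s): [2.39, 2.39, 3.01, 3.14, 3.14, 3.14].

### API

Orientations are given as [roll, pitch, yaw] about the fixed x, y, z axes, in that order (R = Rz(yaw) Ry(pitch) Rx(roll)).
In Python, from station import * gives the robot as it stands.
- The arm moves only by the tool apply_moves, never from a script. Its argument "steps" is a list of rows, each an object with "translation": the shift along the world's x, y, z scaled (see below), a list of three; "rotation": the turn, a rotation vector about the world's x, y, z scaled (see below), a list of three. A call has exactly 10 rows; each row is the pose to reach, as a shift and turn from the pose commanded when the call began; what a row does not reach only later rows make up. The controller multiplies each number of a shift by 250 mm and each number of a turn by 30 degrees. A row lasts 1/12 s, in which the tool goes at most 41.7 mm and 7.16 degrees, less where a joint would pass 70% of its speed; a pose out of reach is approached as far as the arm can. A call with a number of a shift or a turn outside -1 to 1 is refused whole. A call with a gripper value outside its range is refused whole. "jaw" is the closure, from -1 (fully open) to 1 (shut), so that 0 is half open, set as the call begins (left out, the last holds). The fingers move at their own pace and stop on an object; "newtons" is the grip in N (left out, the last holds). Time passes only in rows, so rows that repeat a pose let the fingers close, or fill a call up. It gives the time, the measured TCP pose, the force, the opening and the grip force at its end, in the units of the state.
- get_state(): the state, without advancing time (a new reading comes with each control period).
- grab_frame(name): name is "scene" or "top" or "wrist"; returns the picture (400x640x3 uint8, blue, green, red); there is no depth.
- camera_model(name): a dict with "fx", "fy", "cx", "cy" (pixels), "k1" (the pictures are not rectified: a ray, as slopes to the right and down, at radius r is drawn at 1 + k1 r^2 times it, then the intrinsics apply), "xyz" and "rotation" of the camera in the world. Camera axes: x right, y down, z forward; pixel columns grow to the right and rows downward; lengths in m; the calibration is good to about 2 mm. A picture is of the moment at which its call begins: read the wrist's pose just before it. camera_model takes no time and is no camera call; for the wrist camera it gives the pose at the moment of the call.
- job_done(): hands the job in; it is judged then, once.
The state is a dict: "t": time; "q": joint angles; "qd": joint speeds; "joint_efforts": joint torques, N m; "eef_pos": TCP position; "ee_rot": TCP orientation; "force": force on the tool from outside, world axes, zero at the start; "moment": the same for the moment, N m; "width": finger opening in m; "gripper_force": force on a finger pad.
Only numpy, scipy, OpenCV 4.12 (cv2) and the standard library are available. Lean on these libraries where they do the work, as an engineer would, in place of code of your own. Each camera call takes 0.05 s, during which the arm holds its last target. There are 200 camera calls.

### The job

Change the bottle rest over to the other bottle size: with your fingertips push down the blue release button on the steel guide carriage and, keeping it down the whole way, slide the carriage along its rail until it rests against the orange stop, then let the button spring back up so the carriage is locked there, and move the hand clear. Pick nothing up: leave the stoppers, wrench, jar, beaker and bottles standing around it where they are.

Things in the scene. Friction and masses are not known exactly. Their poses are not given: they have to be found in the camera images.
- rail: Fixed bottle rest: steel sole plate with an aluminium slide rail, and a steel bottle trough along its +x side. Origin on the table under the middle of the rail; y runs along the rail, z up. 500 mm long in y, reaching from x = -50 to +166 mm. Rail head 34 mm above the table, trough's back wall 50 mm high at x = +163 mm. Place and yaw (up to 0.4 rad either way) differ each time.
- carriage (a joint): Position of the guide carriage along the rail's +y axis, in m, 0 at the rail's middle. Rail friction about 1.5 N (plus 6 N per m/s) when unlocked. It starts locked near 0, with 2.5 mm of play: a catch holds it there until the button is pressed, and a second catch locks it at the stop.
- carriage_mid (a point): Middle of the flat top of the steel guide carriage, 56 mm above the table over the rail's centre line. Carriage 72 mm in x, 90 mm along the rail (ends at y = +-45 mm). Two upright steel cheeks cross its top at y = +-31 to +-41 mm, 60 mm wide in x, 30 mm tall. White guide prongs, 58 mm above the table, reach over the trough to x = +142 mm. It cannot be lifted off.
- button_top (a point): Centre of the top of the blue square button, 44 x 44 mm, in the pocket between the cheeks (62 mm long along the rail, open to both sides): a fingertip on the button can also push on a cheek, which rises 20 mm above the raised button. Its top is 66 mm above the table when up, 57 mm when fully down; it moves straight down and rides with the carriage.
- button (a joint): How far the button is pressed, in m: 0 up (carriage locked), 0.009 fully down on its stop. Spring: about 3.5 N to start, 7.5 N fully down. The catch lets go 3.5 mm down; press at least 5 mm and keep it there all the way, as a catch also bars the last few mm before the stop while the button is up. Let go against the stop (within 2 mm), it springs fully up and locks.
- stop_mid (a point): Middle of the top of the orange stop, 56 mm above the table over the rail's centre line. A fixed, solid plastic block, 60 mm across the rail and 30 mm along it, a small black knob on its -x side, clamped towards one end of the rail, +y or -y, differing each time. The carriage touches it when this point and carriage_mid are 60 mm apart.
- greystop_mid (a point): The same point of the equal grey stop near the rail's other end (not the one wanted).
- stopper_a: Loose black rubber bottle stopper, a cone 36 mm wide at its foot and 34 mm high, beside the rail on its -x side. Origin under its centre. Leave alone.
- stopper_b: A second such stopper. Leave alone.
- wrench: Loose steel wrench, 140 mm long, lying flat on the table on the rail's -x side. Leave alone.
- jar: Loose amber jar with yellow cap, 64 mm wide, 75 mm high, beyond the trough. Origin under its centre. Leave alone.
- beaker: Loose steel cup, 72 mm wide, 85 mm high, beyond the trough. Origin under its centre. Leave alone.
- bottle_a: Empty green glass bottle, 80 mm wide, 272 mm high, standing to the left of the rest. Origin under its centre. Leave alone.
- bottle_b: A second such bottle, standing to its right. Leave alone.

How it is judged:
On the way, in this order (a step that is already met when the one before it is completed fails the run):
1. the blue button is pressed down while the carriage is still within 10 mm of its starting place (value of joint button above 0.003 m and distance of carriage_mid from where it was at the start of the episode below 0.01 m), for 0.05 s.
2. with the button still held down the carriage reaches the orange stop (value of joint button above 0.003 m and horizontal distance between carriage_mid and stop_mid below 0.063 m), for 0.1 s.
At the end, for the whole second after the job is handed in: The carriage rests against the orange stop (within 3 mm of touching), at rest, its button back up (within 1.5 mm) and so locked, the hand clear, and every loose thing within 30 mm of where it stood (horizontal distance between carriage_mid and stop_mid below 0.063 m and value of joint button below 0.0015 m and velocity of joint carriage between -0.005 and 0.005 m/s and not (distance of stopper_a from where it was at the start of the episode above 0.03 m) and not (distance of stopper_b from where it was at the start of the episode above 0.03 m) and not (distance of wrench from where it was at the start of the episode above 0.03 m) and not (distance of jar from where it was at the start of the episode above 0.03 m) and not (distance of beaker from where it was at the start of the episode above 0.03 m) and not (distance of bottle_a from where it was at the start of the episode above 0.03 m) and not (distance of bottle_b from where it was at the start of the episode above 0.03 m)).
It fails at once if the button is up while the carriage stands or slides between its starting place and the orange stop (over 10 mm from its start and over 10 mm short of the stop) (value of joint button below 0.001 m and distance of carriage_mid from where it was at the start of the episode above 0.01 m and horizontal distance between carriage_mid and stop_mid above 0.07 m).
It fails at once if a loose thing is picked up or shoved more than 30 mm (distance of any of stopper_a, stopper_b, wrench, jar, beaker, bottle_a, bottle_b from where it was at the start of the episode above 0.03 m).
It fails at once if a bottle, the jar or the beaker is tipped over (angle between any of jar, beaker, bottle_a, bottle_b's own z axis and vertical above 0.5 rad).
It also fails if it takes over 32 s, if anything falls off the work surface, if the arm or the gripper's body presses on something with over 40 N, if the wrist force passes 120 N, or if a joint passes its speed limit or range.

## Working session

There is one attempt and no reset: what is moved stays moved. The work goes in short steps, Python scripts to look and compute and a tool call to move; the robot and the scene stay as the last step left them, time stands still between calls to the robot, and variables do not carry over. Pictures are saved under pics/ and viewed, at most 10 in all, crops included, and the job is handed in when it is done.

Besides the shell and the picture viewer there is one more tool, called after "Emit:" as name(argument=value, ...), one argument or row to a line, values as JSON. apply_moves: Moves the arm, as the interface text tells. Shifts and turns lie within -1 to 1; 1 stands for 250 mm of shift or 30 degrees of turn. Its arguments: {"type":"object","properties":{"steps":{"type":"array"},"jaw":{"type":"number"},"newtons":{"type":"number"}},"required":["steps"]}

```bash
mkdir -p pics
python3 - <<'E'
from station import *
import cv2
s=get_state();print(s)
for n in("top","scene"):
    m=camera_model(n);print(n,m)
    cv2.imwrite(f"pics/{n}0.png",grab_frame(n))
E
```

```text
{'t': 0.0, 'q': array([ 1.59511013e+00,  3.59408231e-01,  1.10735922e-02, -3.47899078e-04,
       -1.22410194e+00, -2.88116614e-01]), 'qd': array([-0.00143809,  0.00139636,  0.00109096, -0.00035682, -0.00060075,
        0.00025208]), 'joint_efforts': array([ 3.65491906e-04, -5.82710230e+01,  2.93077809e+01,  6.99805051e+00,
        7.07758343e-03, -1.36320973e-04]), 'eef_pos': array([0.17589722, 0.6511782 , 0.2256157 ]), 'ee_rot': array([ 3.13992707e+00, -1.52552556e-04, -2.63921166e-01]), 'force': array([-0.28563306, -0.34020074,  0.1069886 ]), 'moment': array([-0.02823837, -0.01552505,  0.01984437]), 'gripper_force': 0.0, 'width': 0.08748746824890374}
top {'fx': 450.36641831122375, 'fy': 450.36641831122375, 'cx': 316.8517198691437, 'cy': 198.09237434709803, 'k1': -0.07235638403722983, 'xyz': array([ 0.38440535, -0.01116374,  1.27389723]), 'rotation': array([-2.95668527,  0.00731798, -1.55498118])}
scene {'fx': 493.40394668617347, 'fy': 493.40394668617347, 'cx': 323.2916696297466, 'cy': 190.66407777600202, 'k1': -0.0544953449731159, 'xyz': array([ 1.44866231, -0.26425203,  0.96606951]), 'rotation': array([-2.3544864, -0.0148052,  1.2803973])}
```

View pics/top0.png

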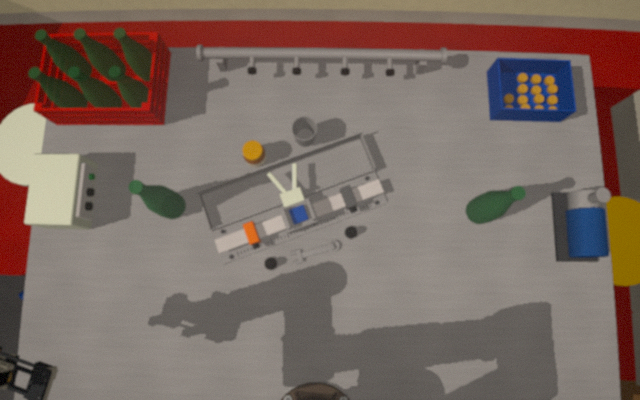

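View pics/scene0.png

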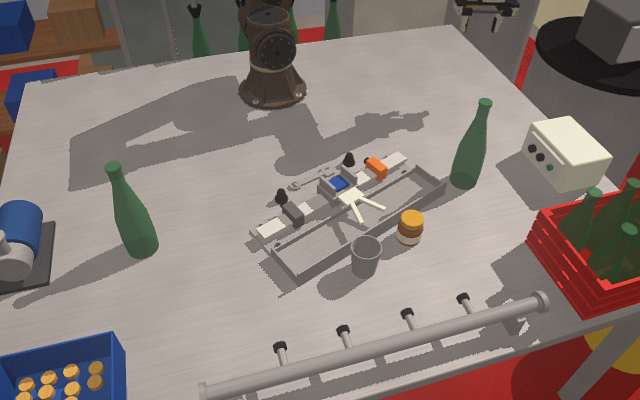

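The top view shows the blue button at about (299,214), the orange stop at (251,233) on the +y side and a grey stop near (350,205). Both stoppers and the wrench lie on the robot side of the rail, and the jar (253,152) and beaker (304,131) lie beyond the trough. The scene view agrees: blue at (339,183), orange at (376,168).

```bash
cat > h.py <<'E'
import numpy as np, cv2
from scipy.spatial.transform import Rotation as R
def ray(m,u,v):
    K=np.array([[m['fx'],0,m['cx']],[0,m['fy'],m['cy']],[0,0,1]])
    x=(np.array([u,v])-[m['cx'],m['cy']])/[m['fx'],m['fy']]
    p=x.copy()
    for _ in range(20): p=x/(1+m['k1']*(p@p))
    r=np.array(m['rotation']); Rm=R.from_euler('xyz',r).as_matrix() if r.shape==(3,) else r
    return Rm@np.array([p[0],p[1],1.])
def onz(m,u,v,z):
    d=ray(m,u,v); o=np.array(m['xyz']); return o+d*(z-o[2])/d[2]
def blobs(im,lo,hi,amin=30):
    h=cv2.cvtColor(im,cv2.COLOR_BGR2HSV); k=cv2.inRange(h,np.array(lo),np.array(hi))
    n,_,st,c=cv2.connectedComponentsWithStats(k)
    return [(c[i].round(1),st[i]) for i in range(1,n) if st[i,4]>=amin]
BLUE=((105,130,50),(130,255,255)); ORANGE=((4,190,120),(13,255,255))
E
python3 - <<'E'
from h import *; from station import camera_model
for n in("top","scene"):
    m=camera_model(n); im=cv2.imread(f"pics/{n}0.png")
    for nm,c,z in(("blue",BLUE,.066),("orange",ORANGE,.05)):
        for p,s in blobs(im,*c):
            print(n,nm,p,s,onz(m,*p,z).round(4))
m=camera_model("top")
for nm,p,z in (("stopperL",(271,263),.03),("stopperR",(351,231),.03),("jar",(253,150),.075),("beaker",(304,127),.08),("railL",(216,244),.034),("railR",(384,186),.034)): print(nm,onz(m,*p,z).round(3))
E
```

```text
top blue [529.6  88.4] [ 488   59   88   62 3468] [ 0.9442 -0.6134  0.066 ]
top blue [543.7  89.6] [539  82  10  16  67] [ 0.9418 -0.6556  0.066 ]
top blue [298.8 213.9] [291 206  16  17 176] [0.5659 0.0495 0.066 ]
top blue [586.5 232.5] [ 566  208   42   49 1813] [ 0.5245 -0.7428  0.066 ]
top orange [251.  232.6] [244 222  15  22 182] [0.5146 0.1799 0.05  ]
scene blue [14.9 27.1] [   0    0   35   55 1567] [-0.6265 -0.9071  0.066 ]
scene blue [22.3 88.2] [  4  69  53  53 869] [-0.1446 -0.8143  0.066 ]
scene blue [338.4 182.4] [329 176  19  16 162] [0.5684 0.0542 0.066 ]
scene blue [ 20.7 221.1] [   0  200   43   51 1506] [ 0.4863 -0.7379  0.066 ]
scene blue [ 67.5 367.5] [   0  331  126   69 5325] [ 0.9138 -0.6025  0.066 ]
stopperL [0.434 0.125 0.03 ]
stopperR [ 0.525 -0.095  0.03 ]
jar [0.742 0.18  0.075]
beaker [0.808 0.04  0.08 ]
railL [0.483 0.278 0.034]
railR [ 0.654 -0.187  0.034]
```

Rail yaw comes out at about 0.36 rad, and the button at about (0.567, 0.051) in both views. The orange stop is 140 mm away toward +y, so travel is about 80 mm. I'll move over with the fingers shut and the closing line across the rail, which means a turn of about -54°. The path bends inward around bottle_a.

Emit:
apply_moves(
  steps=[
    {"translation":[0.04,-0.1,0],"rotation":[0,0,-0.1]},
    {"translation":[0.08,-0.2,0],"rotation":[0,0,-0.2]},
    {"translation":[0.12,-0.3,0],"rotation":[0,0,-0.3]},
    {"translation":[0.16,-0.4,0],"rotation":[0,0,-0.4]},
    {"translation":[0.2,-0.5,0],"rotation":[0,0,-0.5]},
    {"translation":[0.24,-0.6,0],"rotation":[0,0,-0.6]},
    {"translation":[0.28,-0.7,0],"rotation":[0,0,-0.7]},
    {"translation":[0.32,-0.8,0],"rotation":[0,0,-0.8]},
    {"translation":[0.36,-0.9,0],"rotation":[0,0,-0.9]},
    {"translation":[0.4,-1,0],"rotation":[0,0,-0.9]},
  ],
  jaw=1,
  newtons=20,
)

```text
t: 0.93
eef_pos: [0.2762, 0.4001, 0.2263]
ee_rot: [3.141, -0.0, -0.738]
force: [1.0, -0.2, -0.1]
width: 0.0264
gripper_force: 0.0
```

Emit:
apply_moves(
  steps=[
    {"translation":[0.06,-0.1,0],"rotation":[0,0,-0.1]},
    {"translation":[0.12,-0.2,0],"rotation":[0,0,-0.2]},
    {"translation":[0.18,-0.3,0],"rotation":[0,0,-0.3]},
    {"translation":[0.24,-0.4,0],"rotation":[0,0,-0.4]},
    {"translation":[0.3,-0.5,0],"rotation":[0,0,-0.5]},
    {"translation":[0.36,-0.6,0],"rotation":[0,0,-0.6]},
    {"translation":[0.42,-0.7,0],"rotation":[0,0,-0.7]},
    {"translation":[0.48,-0.8,0],"rotation":[0,0,-0.8]},
    {"translation":[0.54,-0.9,0],"rotation":[0,0,-0.9]},
    {"translation":[0.6,-1,0],"rotation":[0,0,-0.9]},
  ],
)

```text
t: 1.77
eef_pos: [0.4263, 0.1501, 0.2265]
ee_rot: [3.141, 0.0, -1.209]
force: [0.7, -0.1, 0.4]
width: 0.0006
gripper_force: 0.0
```

Emit:
apply_moves(
  steps=[
    {"translation":[0.08,-0.06,0],"rotation":[0,0,0]},
    {"translation":[0.16,-0.12,0],"rotation":[0,0,0]},
    {"translation":[0.24,-0.18,0],"rotation":[0,0,0]},
    {"translation":[0.32,-0.24,0],"rotation":[0,0,0]},
    {"translation":[0.4,-0.3,0],"rotation":[0,0,0]},
    {"translation":[0.48,-0.36,0],"rotation":[0,0,0]},
    {"translation":[0.56,-0.4,0],"rotation":[0,0,0]},
    {"translation":[0.56,-0.4,0],"rotation":[0,0,0]},
    {"translation":[0.56,-0.4,0],"rotation":[0,0,0]},
    {"translation":[0.56,-0.4,0],"rotation":[0,0,0]},
  ],
)

```text
t: 2.6
eef_pos: [0.5655, 0.0515, 0.226]
ee_rot: [3.14, 0.0, -1.207]
force: [0.4, -0.5, 0.3]
width: 0.0005
gripper_force: 0.0
```

Run:
```python
from station import *; from h import *
s=get_state(); print({k:s[k] for k in("t","q","eef_pos","ee_rot","force","width")})
m=camera_model("wrist"); im=grab_frame("wrist"); cv2.imwrite("pics/w1.png",im); np.save("w1.npy",m,allow_pickle=True); print(m['xyz'])
for nm,c,z in(("blue",BLUE,.066),("orange",ORANGE,.056)):
    for p,st in blobs(im,*c,100): print(nm,p,st,onz(m,*p,z).round(4))
```

```text
{'t': 2.6, 'q': array([ 4.35151133e-01,  1.84499129e-01, -2.28629177e-01, -3.48659187e-04,
       -1.15893563e+00, -7.11245366e-02]), 'eef_pos': array([0.5654509 , 0.05148308, 0.22596342]), 'ee_rot': array([ 3.14030554e+00,  2.28435461e-04, -1.20690965e+00]), 'force': array([ 0.39663046, -0.53935326,  0.34922081]), 'width': 0.0005242935545327767}
[ 0.59165023 -0.01734127  0.38400022]
blue [314.2 187.3] [ 296  169   37   37 1327] [0.5665 0.0539 0.066 ]
```

View pics/w1.png

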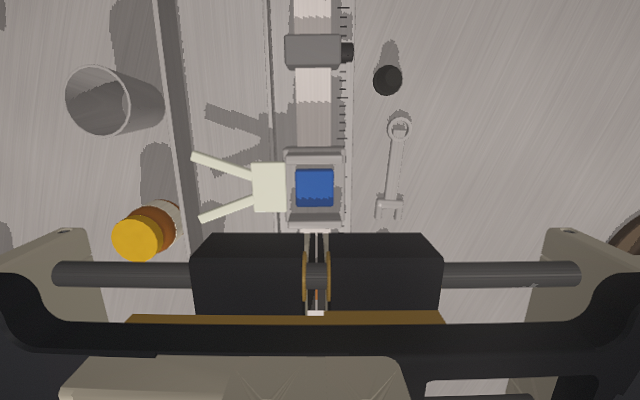

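The wrist view shows the button at (314,187), the grey stop at (313,50) and the rail running vertically, so the hand is aligned with it. The button is at (0.567, 0.053). I'll check the rail direction next, and go down toward the button in parallel.

Run:
```python
from h import *
m=np.load("w1.npy",allow_pickle=True).item()
g=onz(m,312,50,.056); b=onz(m,314.2,187.3,.066)
print(g,b); d=b-g; print(np.arctan2(-d[0],d[1]))
for u,v in((298,5),(298,145),(331,5),(331,145)): print(onz(m,u,v,.034).round(4))
o=np.array([.5146,.1799]); print("orange@.056 dist",o-b[:2],np.linalg.norm(o-b[:2]))
```

```text
[ 0.61988755 -0.07998751  0.056     ] [0.5664757  0.05387582 0.066     ]
0.3796464895511958
[ 0.6517 -0.1207  0.034 ]
[0.6006 0.0193 0.034 ]
[ 0.6186 -0.1333  0.034 ]
[0.5636 0.0052 0.034 ]
orange@.056 dist [-0.0518757   0.12602418] 0.1362834606073914
```

Emit:
apply_moves(
  steps=[
    {"translation":[0.006,0,-0.06],"rotation":[0,0,0]},
    {"translation":[0.006,0,-0.12],"rotation":[0,0,0]},
    {"translation":[0.006,0.004,-0.18],"rotation":[0,0,0]},
    {"translation":[0.006,0.004,-0.24],"rotation":[0,0,0]},
    {"translation":[0.006,0.004,-0.3],"rotation":[0,0,0]},
    {"translation":[0.006,0.004,-0.36],"rotation":[0,0,0]},
    {"translation":[0.006,0.004,-0.42],"rotation":[0,0,0]},
    {"translation":[0.006,0.004,-0.48],"rotation":[0,0,0]},
    {"translation":[0.006,0.004,-0.5],"rotation":[0,0,0]},
    {"translation":[0.006,0.004,-0.5],"rotation":[0,0,0]},
  ],
)

```text
t: 3.48
eef_pos: [0.5663, 0.0529, 0.1007]
ee_rot: [3.139, 0.0, -1.205]
force: [-0.5, -1.1, 0.3]
width: 0.0004
gripper_force: 0.0
```

Rail yaw is about 0.37 and the hand matches it. The TCP is at 0.1007 above the button centre. Now pressing to about 0.059.

Emit:
apply_moves(
  steps=[
    {"translation":[0.002,0,-0.03],"rotation":[0,0,0]},
    {"translation":[0.002,0,-0.06],"rotation":[0,0,0]},
    {"translation":[0.002,0,-0.09],"rotation":[0,0,0]},
    {"translation":[0.002,0,-0.11],"rotation":[0,0,0]},
    {"translation":[0.002,0,-0.125],"rotation":[0,0,0]},
    {"translation":[0.002,0,-0.14],"rotation":[0,0,0]},
    {"translation":[0.002,0,-0.15],"rotation":[0,0,0]},
    {"translation":[0.002,0,-0.16],"rotation":[0,0,0]},
    {"translation":[0.002,0,-0.166],"rotation":[0,0,0]},
    {"translation":[0.002,0,-0.166],"rotation":[0,0,0]},
  ],
)

```text
t: 4.32
eef_pos: [0.5681, 0.0526, 0.0603]
ee_rot: [-3.141, -0.0, -1.206]
force: [-1.7, 0.4, 6.2]
width: 0.0004
gripper_force: 3.1
```

6.2 N at z = 0.060 fits about 6 mm of press. I'll press 2 mm more, then slide the first 40 mm along the rail.

Emit:
apply_moves(
  steps=[
    {"translation":[0,0,-0.006],"rotation":[0,0,0]},
    {"translation":[0,0,-0.008],"rotation":[0,0,0]},
    {"translation":[-0.006,0.016,-0.008],"rotation":[0,0,0]},
    {"translation":[-0.015,0.039,-0.008],"rotation":[0,0,0]},
    {"translation":[-0.024,0.062,-0.008],"rotation":[0,0,0]},
    {"translation":[-0.033,0.085,-0.008],"rotation":[0,0,0]},
    {"translation":[-0.042,0.108,-0.008],"rotation":[0,0,0]},
    {"translation":[-0.051,0.131,-0.008],"rotation":[0,0,0]},
    {"translation":[-0.058,0.149,-0.008],"rotation":[0,0,0]},
    {"translation":[-0.058,0.149,-0.008],"rotation":[0,0,0]},
  ],
)

```text
t: 5.15
eef_pos: [0.5533, 0.0903, 0.0587]
ee_rot: [-3.141, -0.0, -1.206]
force: [-3.0, 0.8, 7.1]
width: 0.0004
gripper_force: 3.4
```

Run:
```python
from station import *; from h import *
s=get_state(); print({k:s[k] for k in("t","eef_pos","force")})
for n in("wrist","top","scene"):
    m=camera_model(n); im=grab_frame(n); cv2.imwrite(f"pics/{n}2.png",im)
    for nm,c,z in(("blue",BLUE,.058),("orange",ORANGE,.056)):
        for p,st in blobs(im,*c,15):
            q=onz(m,*p,z)
            if abs(q[0]-.55)<.15 and abs(q[1]-.1)<.2: print(n,nm,p,st,q.round(4))
```

```text
{'t': 5.15, 'eef_pos': array([0.55330231, 0.09027567, 0.05871198]), 'force': array([-3.03337416,  0.7626202 ,  7.06370993])}
wrist blue [317.7 225.3] [ 282  217   72   45 1174] [0.5569 0.0777 0.058 ]
top orange [252.6 235.6] [246 228  13  16  68] [0.5059 0.1743 0.056 ]
scene blue [354.  180.9] [349 177  10   8  25] [0.5663 0.0989 0.058 ]
```

View pics/wrist2.png

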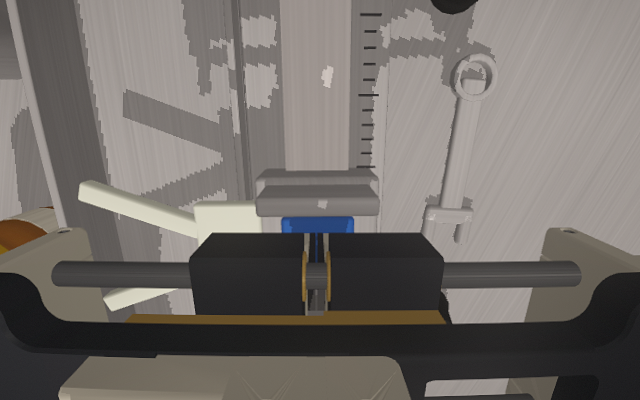

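The carriage's rear cheek spans rows 171–215 with the blue button visible just behind the fingertips (317,225), so it seems to ride along. I'll check its position from the cheek edge.

Run:
```python
from station import *; from h import *
m=camera_model("wrist"); d=np.array([-.362,.932]); b0=np.array([.567,.053])
for v,off in((172,.041),(194,.031)):
    q=onz(m,317,v,.086); print(q.round(4),"carriage travel",(q[:2]-b0)@d+off)
q=onz(m,317,218,.058); print("button rear edge hidden-bound",(q[:2]-b0)@d+.022)
print("tip travel",(get_state()['eef_pos'][:2]-b0)@d)
```

```text
[0.5706 0.0433 0.086 ] carriage travel 0.030630548587565178
[0.5669 0.053  0.086 ] carriage travel 0.031051922330488837
button rear edge hidden-bound 0.043826262927092866
tip travel 0.039422671005688116
```

The carriage has travelled about 31–39 mm with the button held. Continuing toward the stop.

Emit:
apply_moves(
  steps=[
    {"translation":[-0.006,0.016,0],"rotation":[0,0,0]},
    {"translation":[-0.014,0.036,0],"rotation":[0,0,0]},
    {"translation":[-0.022,0.056,0],"rotation":[0,0,0]},
    {"translation":[-0.03,0.076,0],"rotation":[0,0,0]},
    {"translation":[-0.037,0.095,0],"rotation":[0,0,0]},
    {"translation":[-0.043,0.11,0],"rotation":[0,0,0]},
    {"translation":[-0.048,0.123,0],"rotation":[0,0,0]},
    {"translation":[-0.052,0.134,0],"rotation":[0,0,0]},
    {"translation":[-0.052,0.134,0],"rotation":[0,0,0]},
    {"translation":[-0.052,0.134,0],"rotation":[0,0,0]},
  ],
)

```text
t: 6.13
eef_pos: [0.5403, 0.1234, 0.0586]
ee_rot: [3.142, -0.0, -1.206]
force: [-3.1, -0.4, 6.9]
width: 0.0004
gripper_force: 3.4
```

Emit:
apply_moves(
  steps=[
    {"translation":[-0.002,0.005,0],"rotation":[0,0,0]},
    {"translation":[-0.004,0.01,0],"rotation":[0,0,0]},
    {"translation":[-0.006,0.015,0],"rotation":[0,0,0]},
    {"translation":[-0.008,0.02,0],"rotation":[0,0,0]},
    {"translation":[-0.01,0.025,0],"rotation":[0,0,0]},
    {"translation":[-0.012,0.03,0],"rotation":[0,0,0]},
    {"translation":[-0.012,0.03,0],"rotation":[0,0,0]},
    {"translation":[-0.012,0.03,0],"rotation":[0,0,0]},
    {"translation":[-0.012,0.03,0],"rotation":[0,0,0]},
    {"translation":[-0.012,0.03,0],"rotation":[0,0,0]},
  ],
)

```text
t: 6.97
eef_pos: [0.5384, 0.1305, 0.059]
ee_rot: [-3.14, -0.001, -1.206]
force: [1.2, -4.4, 6.7]
width: 0.0003
gripper_force: 3.3
```

Run:
```python
from station import *; from h import *
m=camera_model("wrist"); s=get_state(); cv2.imwrite("pics/wrist3.png",grab_frame("wrist")); np.save("w3.npy",m,allow_pickle=True)
d=np.array([-.362,.932]); b0=np.array([.567,.053])
print("tip travel",(s['eef_pos'][:2]-b0)@d, "F along",s['force'][:2]@d)
for v in range(150,216,8):
    q=onz(m,317,v,.086); print(v,((q[:2]-b0)@d+.041).round(4),((q[:2]-b0)@d+.031).round(4))
```

```text
tip travel 0.08254932875595708 F along -4.556530383431712
150 0.0638 0.0538
158 0.0674 0.0574
166 0.0711 0.0611
174 0.0748 0.0648
182 0.0785 0.0685
190 0.0824 0.0724
198 0.0862 0.0762
206 0.0902 0.0802
214 0.0942 0.0842
```

View pics/wrist3.png

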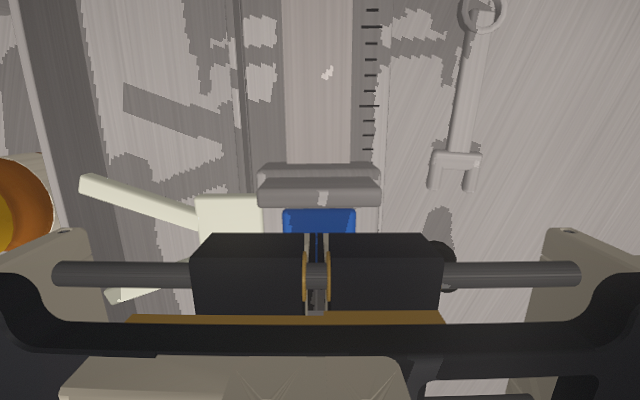

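The rear cheek has moved back about 8 px relative to the hand, and there is 4.5 N along the rail against the tip. That is above the rail friction, so the carriage is probably at the stop. I'll push a bit further to confirm.

Emit:
apply_moves(
  steps=[
    {"translation":[-0.001,0.004,-0.001],"rotation":[0,0,0]},
    {"translation":[-0.003,0.008,-0.002],"rotation":[0,0,0]},
    {"translation":[-0.004,0.011,-0.002],"rotation":[0,0,0]},
    {"translation":[-0.006,0.015,-0.002],"rotation":[0,0,0]},
    {"translation":[-0.007,0.019,-0.002],"rotation":[0,0,0]},
    {"translation":[-0.009,0.023,-0.002],"rotation":[0,0,0]},
    {"translation":[-0.01,0.026,-0.002],"rotation":[0,0,0]},
    {"translation":[-0.012,0.03,-0.002],"rotation":[0,0,0]},
    {"translation":[-0.012,0.03,-0.002],"rotation":[0,0,0]},
    {"translation":[-0.012,0.03,-0.002],"rotation":[0,0,0]},
  ],
)

```text
t: 7.85
eef_pos: [0.5358, 0.1381, 0.0587]
ee_rot: [-3.139, -0.001, -1.206]
force: [1.7, -4.4, 6.3]
width: 0.0006
gripper_force: 3.4
```

Run:
```python
from station import *; from h import *
m=camera_model("wrist"); s=get_state(); im=grab_frame("wrist"); cv2.imwrite("pics/wrist4.png",im)
d=np.array([-.362,.932]); b0=np.array([.567,.053])
print("tip travel",(s['eef_pos'][:2]-b0)@d, "F along",s['force'][:2]@d)
# cheek rear edge: strongest brightness change per row in cols 270-290; world travel of it
for n in(2,3,4):
    g=cv2.cvtColor(cv2.imread(f"pics/wrist{n}.png"),cv2.COLOR_BGR2GRAY)[140:235,295:340].mean(1)
    e=np.abs(np.diff(g)); i=np.argsort(e)[::-1][:6]; print(n,[(int(k)+140,round(float(e[k]),1)) for k in i])
    print(n,"blue top row",[ (p,st[1]) for p,st in blobs(cv2.imread(f"pics/wrist{n}.png"),*BLUE,100)])
t=cv2.resize(grab_frame("top")[180:280,200:340],None,fx=5,fy=5,interpolation=cv2.INTER_CUBIC)
sc=cv2.resize(grab_frame("scene")[130:230,300:440],None,fx=5,fy=5,interpolation=cv2.INTER_CUBIC)
cv2.imwrite("pics/sc4.png",sc)
```

```text
tip travel 0.09058364532910013 F along -4.709334602663826
2 [(169, 34.2), (170, 28.8), (215, 27.7), (216, 18.0), (184, 16.2), (197, 12.4)]
2 blue top row [(array([317.7, 225.3]), np.int32(217))]
3 [(163, 32.9), (162, 30.1), (207, 22.5), (208, 20.5), (176, 19.0), (188, 12.6)]
3 blue top row [(array([318.9, 221.1]), np.int32(209))]
4 [(150, 36.2), (194, 31.2), (195, 27.3), (149, 17.7), (162, 15.8), (151, 14.2)]
4 blue top row [(array([319.4, 214.5]), np.int32(196))]
```

View pics/sc4.png

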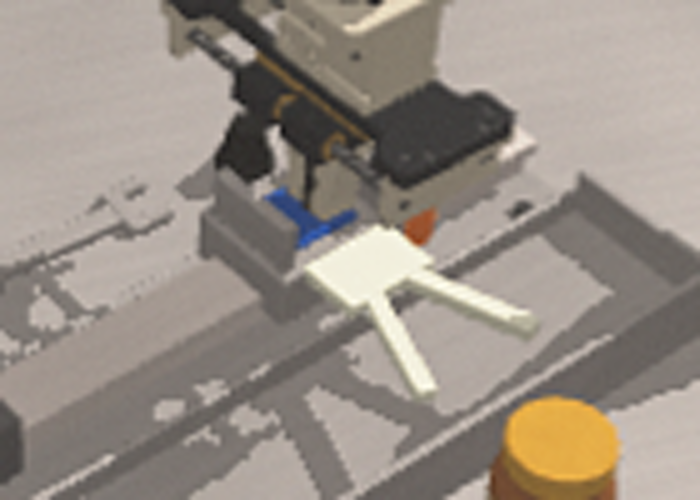

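The tip slid another 8 mm while the carriage stayed put under 4.7 N, against 1.5 N of rail friction, so it is against the stop. In the scene crop the carriage end meets the orange stop, with the button still down. Lifting straight up.

Emit:
apply_moves(
  steps=[
    {"translation":[0,0,0.01],"rotation":[0,0,0]},
    {"translation":[0,0,0.025],"rotation":[0,0,0]},
    {"translation":[0,0,0.05],"rotation":[0,0,0]},
    {"translation":[0,0,0.1],"rotation":[0,0,0]},
    {"translation":[0,0,0.17],"rotation":[0,0,0]},
    {"translation":[0,0,0.25],"rotation":[0,0,0]},
    {"translation":[0,0,0.35],"rotation":[0,0,0]},
    {"translation":[0,0,0.45],"rotation":[0,0,0]},
    {"translation":[0,0,0.55],"rotation":[0,0,0]},
    {"translation":[0,0,0.6],"rotation":[0,0,0]},
  ],
)

```text
t: 8.83
eef_pos: [0.5353, 0.1389, 0.2109]
ee_rot: [-3.138, 0.001, -1.206]
force: [0.1, 0.7, 0.3]
width: 0.0002
gripper_force: 0.0
```

Emit:
apply_moves(
  steps=[
    {"translation":[-0.05,0,0],"rotation":[0,0,0]},
    {"translation":[-0.1,0,0],"rotation":[0,0,0]},
    {"translation":[-0.15,0,0],"rotation":[0,0,0]},
    {"translation":[-0.2,0,0],"rotation":[0,0,0]},
    {"translation":[-0.25,0,0],"rotation":[0,0,0]},
    {"translation":[-0.3,0,0],"rotation":[0,0,0]},
    {"translation":[-0.35,0,0],"rotation":[0,0,0]},
    {"translation":[-0.4,0,0],"rotation":[0,0,0]},
    {"translation":[-0.4,0,0],"rotation":[0,0,0]},
    {"translation":[-0.4,0,0],"rotation":[0,0,0]},
  ],
)

```text
t: 9.67
eef_pos: [0.434, 0.1386, 0.208]
ee_rot: [-3.141, 0.0, -1.205]
force: [0.2, -0.2, 0.7]
width: 0.0002
gripper_force: 0.0
```

Run:
```python
from station import *; from h import *
out=[]
for n,(a,b,c,d) in(("scene",(130,230,300,440)),("top",(180,280,200,340))):
    m=camera_model(n); im=grab_frame(n); out.append(cv2.resize(im[a:b,c:d],None,fx=4,fy=4,interpolation=cv2.INTER_CUBIC))
    for nm,cc,z in(("blue",BLUE,.066),("orange",ORANGE,.05)):
        for p,st in blobs(im,*cc,15):
            q=onz(m,*p,z)
            if abs(q[0]-.55)<.15 and abs(q[1]-.1)<.2: print(n,nm,p,st,q.round(4))
cv2.imwrite("pics/end.png",cv2.resize(out[0],(800,570)))
cv2.imwrite("pics/endtop.png",out[1])
```

```text
scene blue [361.2 170. ] [352 164  19  15 136] [0.5391 0.1285 0.066 ]
top blue [271.2 224.2] [263 216  17  17 193] [0.5366 0.1235 0.066 ]
```

View pics/end.png

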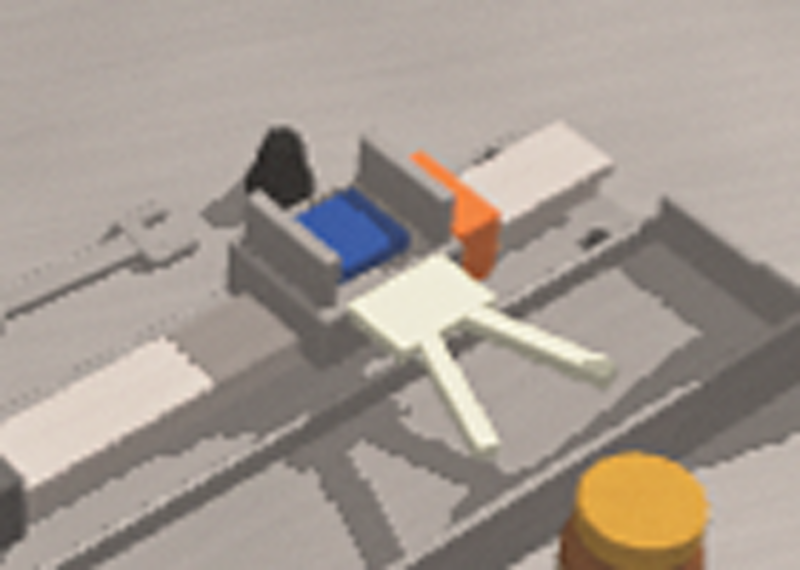

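The crop shows the carriage flush with the orange stop (450,210) and the button raised (350,235). The hand is clear and the stopper and wrench have not moved. The button's travel measured about 80 mm, as expected.

```bash
python3 -c "
from station import *
print(job_done())"
```

```text
the job is handed in; nothing more can be done
None
```

The carriage was slid about 80 mm to the orange stop with the button held down; the button then sprang back up, the hand is clear, and the job is handed in (no verdict was returned).

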